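# Slide a brass plate home in the drill jig and pin it

## Task

Ready the brass plate for drilling: with your fingertips pressed gently on its top face, slide it along the bed of the jig, between the two rails and under the bridge, until you feel it butt against the stop bar at the far end. Then push the locating pin on the bridge fully down through the slot in the plate, and let go. Never push the plate by its edges, do not press hard enough to mark it, and leave the other things on the bench alone.

Things in the scene. Friction and masses are not known exactly. Their poses are not given: they have to be found in the camera images.
- jig: Drill jig fixed to the bench: flat dark steel bed 310 x 260 x 12 mm (x, y, z). Origin: centre of its underside, on the bench; bed top 12 mm above it. Its +x axis is the feed direction (away from the robot, yaw within 0.3 rad). Rails, bridge, stop bar and pin stand on its far half. Only the plate and, near its side edges, a weight and a small block lie on the bed.
- mouth (a point): On the bed, midway between the near ends of the rails (jig x = +65 mm, as point home). The two bare steel rails, 8 mm high and 20 mm wide, run from here 65 mm in jig x, inner faces 51.5 mm to either side (3 mm more than the plate's width in all). Their mouths flare outward over the 20 mm before this point.
- bridge (a point): Centre of the top of the steel bridge that crosses over the rails, 26 mm in jig x, 143 mm in jig y. Its underside is 10 mm and its top 20 mm above the bed. Rigid.
- home (a point): Point on the top of the jig's bed where the centre of the plate's underside lies when the plate is home (jig x = +65, y = 0, z = +12 mm). Axes as the jig's.
- stop: Steel stop bar, fixed across the far end of the rails, just beyond the bridge, 20 x 143 x 10 mm. Origin: middle of the lower edge of the face which the plate butts against, 65 mm beyond point home in jig x. Rigid.
- plate: Loose plain brass plate, 130 (x) x 100 (y) x 3 mm, about 0.3 kg, flat on the jig's bed. Origin: centre of its underside. It starts 10 to 13 cm short of home, up to 45 mm to one side, turned up to 0.3 rad. Pressed down with 10 to 16 N it drags with the fingertips; over 60 N marks it. Touching it with the tool centre over 3 mm outside its outline counts as pushing its edge.
- slot (a point): Centre of the plate's one through slot, at the top face: 9 mm in plate x, 17 mm in plate y, 45 mm ahead of the plate's origin in its +x. This end goes in first, under the bridge. When the plate is home its rear 97 mm (up to 32 mm ahead of its origin) stay uncovered: its middle is free to press on. Oiled: friction on the bed about 0.25; turns more readily while sliding.
- pin (a joint): Travel of the locating pin: an upright steel pin 6.4 mm thick with tapered tip and round flat head 24 mm across and 10 mm high, in the middle of the bridge. 0 = up, as at the start (tip 7 mm above the bed); 0.011 m = fully down, resting on a rigid end stop. It goes down with about 3 N, has no spring and stays where it is left. On a plate that is not home it strikes the brass at about 4 mm.
- pin_top (a point): Centre of the top face of the pin's head, 45 mm beyond point home in jig x; with the pin up, 44 mm above the jig's bed; it goes straight down with the pin.
- weight: Bystander: steel cylinder 34 mm across, 45 mm high, standing on the jig's bed near its left edge. Origin: centre of underside.
- vblock: Bystander: small steel block 40 x 30 x 28 mm on the jig's bed near its right edge. Origin: centre of underside.
- hammer: Bystander: hammer lying on the bench, left. Origin: underside.
- bowl: Bystander: brass bowl, 170 mm across, 60 mm high, far left. Origin: centre of underside.
- tin: Bystander: round steel jar, 64 mm across, 70 mm high, far right. Origin: centre of underside.
- scraper: Bystander: screwdriver lying on the bench, right. Origin: underside.
- offcut: Bystander: small brass offcut without a slot, 90 x 50 x 4 mm, lying on the bench, right. Origin: centre of underside.

How it is judged:
By the outcome, as a careful person would: the job done as asked, in the order asked, and still so for the second after the job is handed in, with the robot touching nothing.
It also fails if it takes over 56 s, if anything falls off the work surface, if the arm or the gripper's body presses on something with over 40 N, if the wrist force passes 120 N, or if a joint passes its speed limit or range.

## Robot

A 7-joint arm with a two-finger parallel gripper is mounted at the origin on the work surface. World frame = base frame: x ahead of the robot, y to its left, z up, the work surface at z = 0. Lengths are in m, angles in rad, forces in N, time in s.
With the tool pointing down it reaches from about 0.425 to 0.875 m from the base axis. Payload 4.7 kg.
Tool frame: the origin (TCP) lies between the finger pads, 19 mm behind the fingertips; this is the grasp point; z points along the fingers, y is the line along which they close (so a half turn about z gives the same grasp; the last joint's range is limited). The gripper opens to 87 mm and grips with 3 to 60 N. Pads are 19 mm wide; open, the fingers measure 117 mm over their backs; the gripper's body (75 mm by 190 mm) begins 51 mm behind the grasp point.
Start: joints at [1.182, 0.321, -0.07, 1.45, 0.023, 1.371, -0.057], TCP at [0.255, -0.598, 0.241] pointing down, gripper open.
Joint ranges: [-2.86, 2.86], [-0.3, 2.09], [-1.38, 1.24], [0.06, 2.45], [-1.56, 4.7], [0.09, 2.05], [-2.69, 2.69]. Speed limits (rad/s): [2.57, 2.57, 3.14, 3.14, 3.14, 3.14, 3.14].

## Interface

Orientations are given as a rotation vector (axis times angle).
In Python, from bench import ctrl, vision gives the robot as it stands.
- The arm moves only by the tool jog_arm, never from a script. Its argument "increments" is a list of rows, each an object of numbers: "tx", "ty", "tz": the shift along the tool's x, y, z in mm; "wx", "wy", "wz": the turn, a rotation vector about the tool's x, y, z in rad; "gripper": the opening, from 0 (shut) to 1 (fully open). In form: [{"tx": .., "ty": .., "tz": .., "wx": .., "wy": .., "wz": .., "gripper": ..}, ...]. A call has exactly 5 rows; each row is the pose to reach, as a shift and turn from the pose commanded when the call began, along the tool's axes at that moment; what a row does not reach only later rows make up. A row lasts 1/12 s, in which the tool goes at most 41.7 mm and 7.16 degrees, less where a joint would pass 70% of its speed; a pose out of reach is approached as far as the arm can. A call with a gripper value outside its range is refused whole. The fingers move at their own pace and stop on an object; "grip_force" is the grip in N (left out, the last holds). Time passes only in rows, so rows that repeat a pose let the fingers close, or fill a call up. It gives the time, the measured TCP pose, the force, the opening and the grip force at its end, in the units of the state.
- ctrl.get_state(): the state, without advancing time (a new reading comes with each control period).
- vision.get_image(name): name is "side" or "top"; returns a dict with "color" (384x512x3 uint8, blue, green, red), "fx", "fy", "cx", "cy" (pixels), "extrinsics" (4x4, takes a point from world to camera coordinates). Camera axes: x right, y down, z forward; pixel columns grow to the right and rows downward; lengths in m; the calibration is good to about 2 mm. A picture is of the moment at which its call begins. There is no depth.
- ctrl.close_job(): hands the job in; it is judged then, once.
Trained networks look in the newest picture that a camera, given by its name, has taken for a name from the list of things; names that differ only in an ending like _2 or _b are one class to them, and where a whole thing is asked for, a point or a joint stands for the part that bears it (a point fixed in the world has none). Each returns a list of dicts, best first, with "conf" (0 to 1); they miss things now and then, are a little off and sometimes report something else, mostly with a low value. They report only what shows in the picture. A call takes as long as a camera call.
- vision.spot_in(camera, thing): "bbox" ([left, top, right, bottom] in pixels, round what is visible of it).
The state is a dict: "time": time; "joint_positions": joint angles; "qd": joint speeds; "joint_torque": joint torques, N m; "position": TCP position; "tool_rot": TCP orientation; "ft_force": force on the tool from outside, world axes, zero at the start; "torque": the same for the moment, N m; "grip_width": opening from 0.0 (shut) to 1.0 (fully open); "grip_force": force on a finger pad.
Only numpy, scipy, OpenCV 4.12 (cv2) and the standard library are available. Lean on these libraries where they do the work, as an engineer would, in place of code of your own. Each camera call takes 0.05 s, during which the arm holds its last target. There are 200 camera calls.

## Working session

There is one attempt and no reset: what is moved stays moved. The work goes in short steps, Python scripts to look and compute and a tool call to move; the robot and the scene stay as the last step left them, time stands still between calls to the robot, and variables do not carry over. Pictures are saved under pics/ and viewed, at most 10 in all, crops included, and the job is handed in when it is done.

Besides the shell and the picture viewer there is one more tool, called after "Call:" as name(argument=value, ...), one argument or row to a line, values as JSON. jog_arm: Moves the arm, as the interface text tells. Its arguments: {"type":"object","properties":{"increments":{"type":"array"},"grip_force":{"type":"number"}},"required":["increments"]}

```bash
mkdir -p pics
cat > h.py <<'E'
import numpy as np, cv2
from bench import ctrl, vision
def snap(n,f):
    im=vision.get_image(n); cv2.imwrite(f'pics/{f}.png',im['color']); return im
def ray(im,u,v,z):
    E=np.array(im['extrinsics']);R,t=E[:3,:3],E[:3,3];c=-R.T@t
    d=R.T@np.array([(u-im['cx'])/im['fx'],(v-im['cy'])/im['fy'],1]);return c+d*(z-c[2])/d[2]
def proj(im,p):
    q=np.array(im['extrinsics'])@np.r_[p,1];return np.array([im['fx']*q[0]/q[2]+im['cx'],im['fy']*q[1]/q[2]+im['cy']])
E
python3 - <<'E'
from h import *
for n in('top','side'):
    im=snap(n,n+'0');E=np.array(im['extrinsics']);print(n,im['fx'],-E[:3,:3].T@E[:3,3])
    for t in('jig','plate','pin','slot','stop','bridge','weight','vblock'):
        print(t,[(np.round(d['bbox']),round(d['conf'],2)) for d in vision.spot_in(n,t)[:2]])
print(ctrl.get_state())
E
```

```text
top 450.9536612380427 [0.31842553 0.00984427 1.45790638]
jig [(array([178., 161., 275., 265.]), 0.83)]
plate [(array([221., 211., 255., 253.]), 0.58)]
pin [(array([180., 160., 279., 272.]), 0.59), (array([382., 187., 404., 212.]), 0.23)]
slot [(array([219., 208., 255., 253.]), 0.59)]
stop [(array([199., 165., 242., 179.]), 0.52)]
bridge [(array([177., 163., 275., 269.]), 0.83)]
weight [(array([382., 186., 404., 212.]), 0.53), (array([256., 186., 264., 200.]), 0.49)]
vblock [(array([180., 162., 277., 268.]), 0.6)]
side 463.4883213524349 [0.10807725 1.05441172 0.79165766]
jig [(array([194., 199., 318., 270.]), 0.73)]
plate [(array([256., 213., 307., 245.]), 0.93)]
pin [(array([218., 210., 227., 216.]), 0.58), (array([195., 198., 317., 272.]), 0.44)]
slot [(array([256., 214., 305., 247.]), 0.57)]
stop []
bridge [(array([194., 200., 317., 270.]), 0.88)]
weight [(array([205., 229., 216., 252.]), 0.57)]
vblock [(array([244., 198., 261., 212.]), 0.62), (array([254., 212., 309., 248.]), 0.16)]
{'time': 0.9, 'joint_positions': array([ 1.18210028,  0.32096151, -0.07011135,  1.4504885 ,  0.02260119,
        1.37079007, -0.05691549]), 'qd': array([ 0.000611  ,  0.00064035,  0.00036015, -0.00018643,  0.00019356,
       -0.00076372, -0.00017129]), 'joint_torque': array([ 5.83614838e-04, -4.91097701e+01, -4.02927613e-01, -3.12775040e+01,
       -6.39825664e-02,  3.34464759e-02,  2.06386648e-05]), 'position': array([ 0.25478964, -0.59801124,  0.24131741]), 'tool_rot': array([ 3.07794722e+00,  6.28434817e-01, -1.89030620e-05]), 'ft_force': array([ 0.32038872,  0.47552074, -0.02040348]), 'torque': array([-0.04922028,  0.02630048, -0.09347298]), 'grip_force': 0.0, 'grip_width': 1.0026705794667696}
```

View pics/top0.png

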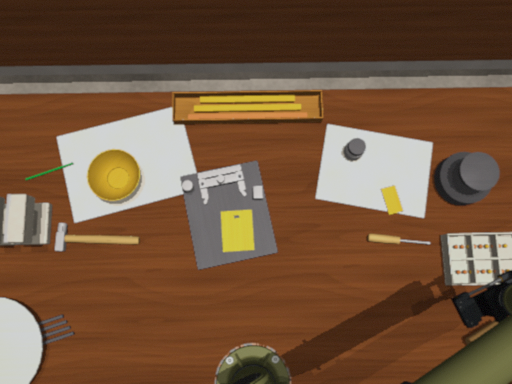

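View pics/side0.png

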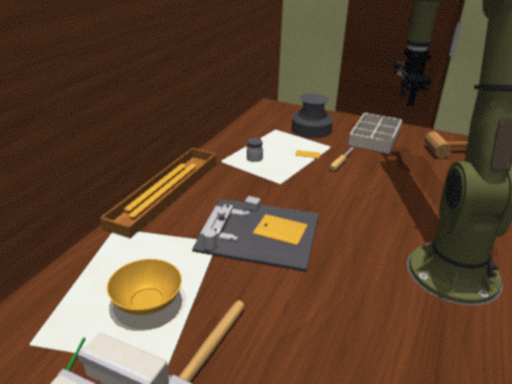

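The top view shows the jig near (228,213), with its bridge and pin at about (221,180). The yellow plate is near (237,230), the weight at (187,185) and the block at (258,192). Next I'll get the outlines to sub-pixel accuracy.

```bash
cat >> h.py <<'E'
def plate_rect(im,z=0.015,box=(170,150,290,280)):
    x0,y0,x1,y1=box;c=im['color'][y0:y1,x0:x1]
    c=cv2.resize(c,None,fx=4,fy=4,interpolation=cv2.INTER_CUBIC);h=cv2.cvtColor(c,cv2.COLOR_BGR2HSV)
    m=cv2.inRange(h,(18,120,110),(40,255,255));cs,_=cv2.findContours(m,0,2);k=max(cs,key=cv2.contourArea)
    pts=np.array([ray(im,(u+.5)/4-.5+x0,(v+.5)/4-.5+y0,z)[:2] for u,v in k[:,0]])
    return cv2.minAreaRect((pts*1000).astype(np.float32))
E
python3 - <<'E'
from h import *
im=snap('top','t1');r=plate_rect(im);print('plate',r)
c=im['color'];crop=cv2.resize(c[155:275,170:285],None,fx=5,fy=5,interpolation=cv2.INTER_CUBIC);cv2.imwrite('pics/crop1.png',crop)
# jig outline: low saturation dark
h=cv2.cvtColor(cv2.resize(c[150:280,170:290],None,fx=4,fy=4,interpolation=cv2.INTER_CUBIC),cv2.COLOR_BGR2HSV)
m=((h[...,1]<90)|cv2.inRange(h,(18,120,110),(40,255,255)).astype(bool)).astype(np.uint8)*255
m[:, :40]=0
m=cv2.morphologyEx(m,cv2.MORPH_OPEN,np.ones((9,9)));m=cv2.morphologyEx(m,cv2.MORPH_CLOSE,np.ones((15,15)))
k=max(cv2.findContours(m,0,2)[0],key=cv2.contourArea)
p=np.array([ray(im,(u+.5)/4-.5+170,(v+.5)/4-.5+150,.012)[:2] for u,v in k[:,0]])
print('jig',cv2.minAreaRect((p*1000).astype(np.float32)))
s=vision.get_image('side');print(s['extrinsics'])
print(ray(s,222.5,212,.056),ray(im,221,180,.056))
E
```

```text
plate ((467.186279296875, 41.26629638671875), (130.5529327392578, 101.0447006225586), 2.5886316299438477)
jig ((563.473876953125, 83.04684448242188), (398.41705322265625, 271.60076904296875), 11.015266418457031)
[[-0.90886612 -0.41646177  0.02284664  0.51926321]
 [-0.23710936  0.47083922 -0.84975854  0.20188559]
 [ 0.34313485 -0.7777339  -0.5266768   1.19991439]
 [ 0.          0.          0.          1.        ]]
[0.62294326 0.09498952 0.056     ] [0.62342484 0.08879667 0.056     ]
```

View pics/crop1.png

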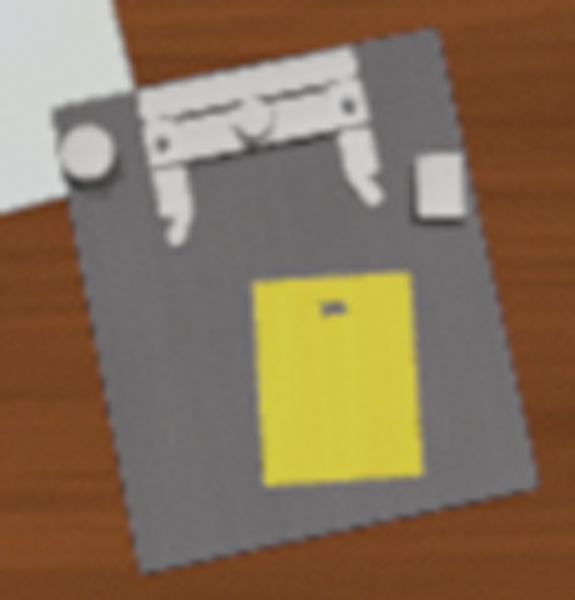

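The crop shows the bed corners at (52,107), (437,28), (540,485) and (140,573) in crop pixels. The pin head is near (255,118), the plate is yellow, and its slot is at (333,308). Next I'll fit the jig pose.

```bash
cat > fit.py <<'E'
from h import *
im=vision.get_image('top')
g=lambda u,v,z:ray(im,(u+.5)/5-.5+170,(v+.5)/5-.5+155,z)[:2]
P=np.array([g(*q,.012) for q in [(52,107),(437,28),(540,485),(140,573)]])
L=np.array([(155,130),(155,-130),(-155,-130),(-155,130)])/1000
print('sides',[np.linalg.norm(P[i]-P[i-1]).round(4) for i in range(4)])
a=L-L.mean(0);b=P-P.mean(0);th=np.arctan2((a[:,0]*b[:,1]-a[:,1]*b[:,0]).sum(),(a*b).sum())
R=np.array([[np.cos(th),-np.sin(th)],[np.sin(th),np.cos(th)]]);c=P.mean(0);print('jig',c,th)
print('pin pred',c+R@[.110,0],'meas',g(255,118,.054),'home',c+R@[.065,0])
r=plate_rect(im);pc=np.array(r[0])/1000
print('plate in jig',R.T@(pc-c)*1000,'slot w',g(333,308,.015), r[1:])
for n,uv,z in(('weight',(88,153),.057),('vblock',(440,186),.04),('railL',(177,240),.02),('railR',(375,203),.02),('bridgeNL',(152,167),.032),('bridgeNR',(369,125),.032)):print(n,R.T@(g(*uv,z)-c)*1000)
E
python3 fit.py
```

```text
sides [np.float64(0.3082), np.float64(0.2582), np.float64(0.3072), np.float64(0.2594)]
jig [0.52228359 0.06931078] 0.19237887802022346
pin pred [0.63025433 0.09034216] meas [0.62974191 0.09013821] home [0.58608448 0.08173841]
plate in jig [-59.53204524 -17.08483821] slot w [0.51216572 0.0430418 ] ((130.59487915039062, 100.90117645263672), 2.451205015182495)
weight [108.54777509 107.62467518]
vblock [  44.34606653 -106.80260032]
railL [48.72850569 65.52644588]
railR [ 45.79174862 -64.44833133]
bridgeNL [96.64650053 71.38259872]
bridgeNR [ 94.60340545 -70.9222198 ]
```

```bash
cat > to.py <<'E'
import sys;from h import *;from scipy.spatial.transform import Rotation as Ro
x,y,z,yaw=map(float,sys.argv[1:5]);s=ctrl.get_state()
R=Ro.from_rotvec(s['tool_rot']);T=Ro.from_euler('z',yaw)*Ro.from_euler('x',np.pi)
d=R.inv().apply(np.array([x,y,z])-s['position'])*1000
print('t',s['time'],'shift',d.round(1),'turn',(R.inv()*T).as_rotvec().round(4),'F',s['ft_force'].round(2),s['position'].round(4))
E
python3 to.py .50 -.2 .2 .043; python3 to.py .477 .0417 .06 .043
```

```text
t 1.05 shift [ 381.6 -270.    41.2] turn [1.000e-04 0.000e+00 3.598e-01] F [-0.09  0.22  0.16] [ 0.2548 -0.598   0.2413]
t 1.05 shift [ 455.2 -501.4  181.2] turn [1.000e-04 0.000e+00 3.598e-01] F [-0.09  0.22  0.16] [ 0.2548 -0.598   0.2413]
```

Call:
jog_arm(
  increments=[
    {"tx": 33,"ty": -23,"tz": 0,"wz": 0.07,"gripper": 0.3},
    {"tx": 65,"ty": -46,"tz": 0,"wz": 0.14,"gripper": 0.3},
    {"tx": 98,"ty": -69,"tz": 0,"wz": 0.22,"gripper": 0.3},
    {"tx": 131,"ty": -93,"tz": 0,"wz": 0.29,"gripper": 0.3},
    {"tx": 163,"ty": -116,"tz": 0,"wz": 0.36,"gripper": 0.3},
  ],
)

```text
validation failed for argument at $.in...
```

```bash
python3 to.py .50 -.2 .2 .043; python3 to.py .477 .0417 .06 .043
```

```text
t 1.05 shift [ 381.6 -270.    41.2] turn [1.000e-04 0.000e+00 3.598e-01] F [-0.09  0.22  0.16] [ 0.2548 -0.598   0.2413]
t 1.05 shift [ 455.2 -501.4  181.2] turn [1.000e-04 0.000e+00 3.598e-01] F [-0.09  0.22  0.16] [ 0.2548 -0.598   0.2413]
```

The call was refused, probably because the rows need every field.

Call:
jog_arm(
  increments=[
    {"tx": 33,"ty": -23,"tz": 0,"wx": 0,"wy": 0,"wz": 0.07,"gripper": 0.3},
    {"tx": 65,"ty": -46,"tz": 0,"wx": 0,"wy": 0,"wz": 0.14,"gripper": 0.3},
    {"tx": 98,"ty": -69,"tz": 0,"wx": 0,"wy": 0,"wz": 0.22,"gripper": 0.3},
    {"tx": 131,"ty": -93,"tz": 0,"wx": 0,"wy": 0,"wz": 0.29,"gripper": 0.3},
    {"tx": 163,"ty": -116,"tz": 0,"wx": 0,"wy": 0,"wz": 0.36,"gripper": 0.3},
  ],
)

```text
time: 1.47
position: [0.3601, -0.4255, 0.2414]
tool_rot: [3.141, 0.062, 0.001]
ft_force: [0.6, -0.1, 0.3]
grip_width: 0.709
grip_force: 0.0
```

Call:
jog_arm(
  increments=[
    {"tx": 22,"ty": -34,"tz": 5,"wx": 0,"wy": 0,"wz": 0,"gripper": 0.3},
    {"tx": 44,"ty": -68,"tz": 10,"wx": 0,"wy": 0,"wz": 0,"gripper": 0.3},
    {"tx": 66,"ty": -102,"tz": 15,"wx": 0,"wy": 0,"wz": 0,"gripper": 0.3},
    {"tx": 88,"ty": -136,"tz": 20,"wx": 0,"wy": 0,"wz": 0,"gripper": 0.3},
    {"tx": 110,"ty": -170,"tz": 25,"wx": 0,"wy": 0,"wz": 0,"gripper": 0.3},
  ],
)

```text
time: 1.88
position: [0.4626, -0.251, 0.2165]
tool_rot: [3.14, 0.067, 0.001]
ft_force: [0.4, -0.2, -1.4]
grip_width: 0.344
grip_force: 0.0
```

Call:
jog_arm(
  increments=[
    {"tx": 8,"ty": -38,"tz": 10,"wx": 0,"wy": 0,"wz": 0,"gripper": 0.3},
    {"tx": 14,"ty": -77,"tz": 25,"wx": 0,"wy": 0,"wz": 0,"gripper": 0.3},
    {"tx": 18,"ty": -115,"tz": 40,"wx": 0,"wy": 0,"wz": 0,"gripper": 0.3},
    {"tx": 22,"ty": -150,"tz": 60,"wx": 0,"wy": 0,"wz": 0,"gripper": 0.3},
    {"tx": 24,"ty": -185,"tz": 75,"wx": 0,"wy": 0,"wz": 0,"gripper": 0.3},
  ],
)

```text
time: 2.3
position: [0.4777, -0.065, 0.1404]
tool_rot: [3.141, 0.068, 0.001]
ft_force: [0.6, -0.1, 0.5]
grip_width: 0.303
grip_force: 0.0
```

```bash
python3 to.py .477 .0417 .05 .043
```

```text
t 2.3 shift [   3.9 -106.7   90.4] turn [ 0.0003 -0.0003  0.0003] F [ 0.58 -0.14  0.48] [ 0.4777 -0.065   0.1404]
```

Call:
jog_arm(
  increments=[
    {"tx": 1,"ty": -30,"tz": 20,"wx": 0,"wy": 0,"wz": 0,"gripper": 0.3},
    {"tx": 2,"ty": -60,"tz": 40,"wx": 0,"wy": 0,"wz": 0,"gripper": 0.3},
    {"tx": 3,"ty": -88,"tz": 60,"wx": 0,"wy": 0,"wz": 0,"gripper": 0.3},
    {"tx": 4,"ty": -107,"tz": 78,"wx": 0,"wy": 0,"wz": 0,"gripper": 0.3},
    {"tx": 4,"ty": -107,"tz": 90,"wx": 0,"wy": 0,"wz": 0,"gripper": 0.3},
  ],
)

```text
time: 2.72
position: [0.4764, 0.0451, 0.05]
tool_rot: [-3.138, -0.078, 0.001]
ft_force: [-0.9, -0.0, 0.8]
grip_width: 0.302
grip_force: 0.0
```

Call:
jog_arm(
  increments=[
    {"tx": 0,"ty": 0,"tz": 4,"wx": 0,"wy": 0,"wz": 0,"gripper": 0.3},
    {"tx": 0,"ty": 0,"tz": 8,"wx": 0,"wy": 0,"wz": 0,"gripper": 0.3},
    {"tx": 0,"ty": 0,"tz": 11,"wx": 0,"wy": 0,"wz": 0,"gripper": 0.3},
    {"tx": 0,"ty": 0,"tz": 12,"wx": 0,"wy": 0,"wz": 0,"gripper": 0.3},
    {"tx": 0,"ty": 0,"tz": 13,"wx": 0,"wy": 0,"wz": 0,"gripper": 0.3},
  ],
)

```text
time: 3.13
position: [0.478, 0.039, 0.0388]
tool_rot: [3.14, 0.064, 0.002]
ft_force: [0.5, -0.2, -0.6]
grip_width: 0.3
grip_force: 0.0
```

```bash
python3 to.py .477 .0417 .034 .043
python3 - <<'E'
from h import *
im=snap('side','s2');cv2.imwrite('pics/crop2.png',cv2.resize(im['color'][120:290,170:340],None,fx=3.5,fy=3.5,interpolation=cv2.INTER_CUBIC))
E
```

```text
t 3.1333 shift [-0.9 -2.7  4.8] turn [ 0.0005 -0.0012 -0.0021] F [ 0.49 -0.18 -0.6 ] [0.478  0.039  0.0388]
```

View pics/crop2.png

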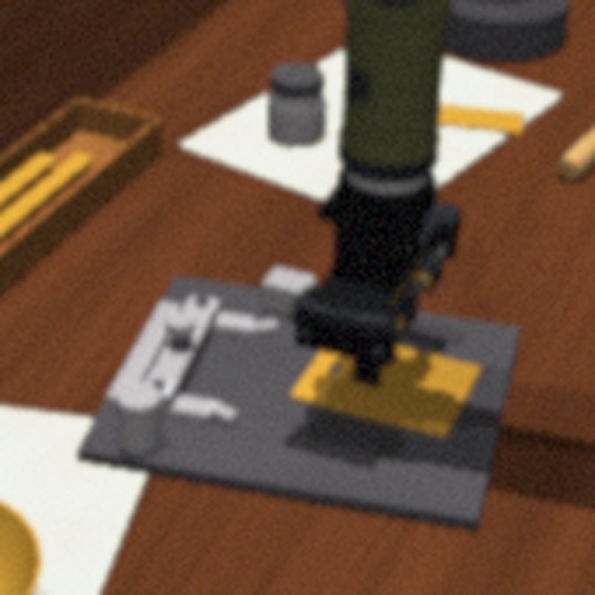

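The fingertips are at crop (370,375), just above the middle of the plate and clear of everything else. I'll lower to contact.

Call:
jog_arm(
  increments=[
    {"tx": -1,"ty": -2,"tz": 1,"wx": 0,"wy": 0,"wz": 0,"gripper": 0.3},
    {"tx": -1,"ty": -2,"tz": 2,"wx": 0,"wy": 0,"wz": 0,"gripper": 0.3},
    {"tx": -1,"ty": -2,"tz": 3,"wx": 0,"wy": 0,"wz": 0,"gripper": 0.3},
    {"tx": -1,"ty": -2,"tz": 3.5,"wx": 0,"wy": 0,"wz": 0,"gripper": 0.3},
    {"tx": -1,"ty": -2,"tz": 4,"wx": 0,"wy": 0,"wz": 0,"gripper": 0.3},
  ],
)

```text
time: 3.6
position: [0.4763, 0.042, 0.0342]
tool_rot: [3.141, 0.067, 0.0]
ft_force: [0.5, -0.2, -0.4]
grip_width: 0.301
grip_force: 0.0
```

Call:
jog_arm(
  increments=[
    {"tx": 0,"ty": 0,"tz": 0.2,"wx": 0,"wy": 0,"wz": 0,"gripper": 0.3},
    {"tx": 0,"ty": 0,"tz": 0.4,"wx": 0,"wy": 0,"wz": 0,"gripper": 0.3},
    {"tx": 0,"ty": 0,"tz": 0.6,"wx": 0,"wy": 0,"wz": 0,"gripper": 0.3},
    {"tx": 0,"ty": 0,"tz": 0.8,"wx": 0,"wy": 0,"wz": 0,"gripper": 0.3},
    {"tx": 0,"ty": 0,"tz": 1,"wx": 0,"wy": 0,"wz": 0,"gripper": 0.3},
  ],
)

```text
time: 4.02
position: [0.4766, 0.0421, 0.0341]
tool_rot: [3.14, 0.067, 0.0]
ft_force: [-4.1, -0.4, 9.4]
grip_width: 0.299
grip_force: 5.0
```

Call:
jog_arm(
  increments=[
    {"tx": 0,"ty": 0,"tz": 0.3,"wx": 0,"wy": 0,"wz": 0,"gripper": 0.3},
    {"tx": 0,"ty": 0,"tz": 0.3,"wx": 0,"wy": 0,"wz": 0,"gripper": 0.3},
    {"tx": 0,"ty": 0,"tz": 0.3,"wx": 0,"wy": 0,"wz": 0,"gripper": 0.3},
    {"tx": 0,"ty": 0,"tz": 0.3,"wx": 0,"wy": 0,"wz": 0,"gripper": 0.3},
    {"tx": 0,"ty": 0,"tz": 0.3,"wx": 0,"wy": 0,"wz": 0,"gripper": 0.3},
  ],
)

```text
time: 4.43
position: [0.4768, 0.0421, 0.0341]
tool_rot: [3.14, 0.067, 0.001]
ft_force: [-3.6, 0.5, 10.7]
grip_width: 0.299
grip_force: 5.1
```

Call:
jog_arm(
  increments=[
    {"tx": 1,"ty": -1,"tz": 0.4,"wx": 0,"wy": 0,"wz": -0.01,"gripper": 0.3},
    {"tx": 3,"ty": -3,"tz": 0.5,"wx": 0,"wy": 0,"wz": -0.025,"gripper": 0.3},
    {"tx": 6,"ty": -6,"tz": 0.5,"wx": 0,"wy": 0,"wz": -0.045,"gripper": 0.3},
    {"tx": 9,"ty": -9,"tz": 0.5,"wx": 0,"wy": 0,"wz": -0.065,"gripper": 0.3},
    {"tx": 11,"ty": -11,"tz": 0.5,"wx": 0,"wy": 0,"wz": -0.08,"gripper": 0.3},
  ],
)

```text
time: 4.85
position: [0.4884, 0.053, 0.0341]
tool_rot: [3.134, 0.194, 0.004]
ft_force: [-2.4, -2.9, 12.0]
grip_width: 0.296
grip_force: 6.1
```

```bash
python3 to.py .4978 .0645 .034 .192
python3 - <<'E'
from h import *
im=snap('top','t3');cv2.imwrite('pics/crop3.png',cv2.resize(im['color'][155:275,170:285],None,fx=5,fy=5,interpolation=cv2.INTER_CUBIC));print(plate_rect(im))
E
```

```text
t 4.85 shift [ 10.8 -10.2   0.1] turn [ 0.0018 -0.0022 -0.0686] F [-2.42 -2.94 11.98] [0.4884 0.053  0.0341]
((417.0729675292969, 91.89281463623047), (5.5646562576293945, 14.3145751953125), 89.59330749511719)
```

View pics/crop3.png

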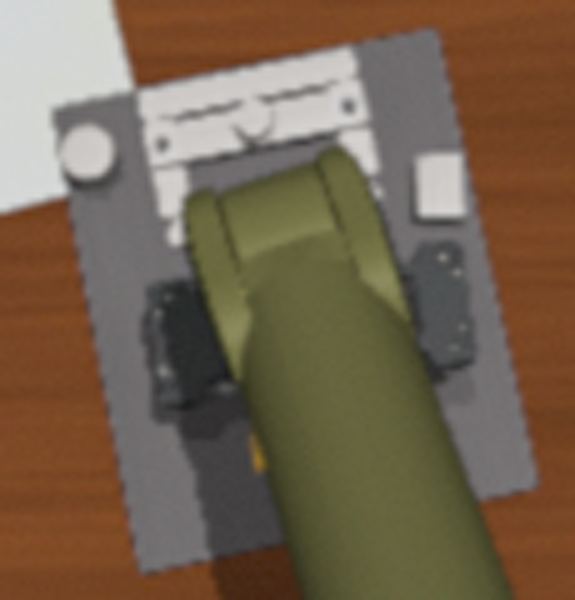

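The arm hides the plate from the top camera, with only a sliver at crop (258,455). I'll use the side camera from here and continue the turn and shift.

Call:
jog_arm(
  increments=[
    {"tx": 2,"ty": -2,"tz": 0.2,"wx": 0,"wy": 0,"wz": -0.015,"gripper": 0.3},
    {"tx": 5,"ty": -5,"tz": 0.2,"wx": 0,"wy": 0,"wz": -0.03,"gripper": 0.3},
    {"tx": 8,"ty": -7.5,"tz": 0.2,"wx": 0,"wy": 0,"wz": -0.05,"gripper": 0.3},
    {"tx": 10,"ty": -9.5,"tz": 0.2,"wx": 0,"wy": 0,"wz": -0.065,"gripper": 0.3},
    {"tx": 11,"ty": -10.5,"tz": 0.2,"wx": 0,"wy": 0,"wz": -0.069,"gripper": 0.3},
  ],
)

```text
time: 5.32
position: [0.4982, 0.0647, 0.0341]
tool_rot: [3.125, 0.301, 0.004]
ft_force: [-2.6, -2.6, 13.5]
grip_width: 0.299
grip_force: 6.7
```

```bash
cat > side.py <<'E'
import sys;from h import *
# plate pose from side view: maximise mask agreement with visible yellow contour via least squares on edge lines
from scipy.optimize import minimize
c=np.array([.5223,.0693]);th=.1924;Rj=np.array([[np.cos(th),-np.sin(th)],[np.sin(th),np.cos(th)]])
im=snap('side',sys.argv[1]);S=4;x0,y0,x1,y1=190,190,330,280
cr=cv2.resize(im['color'][y0:y1,x0:x1],None,fx=S,fy=S,interpolation=cv2.INTER_CUBIC)
h=cv2.cvtColor(cr,cv2.COLOR_BGR2HSV);m=cv2.inRange(h,(10,110,50),(40,255,255))
m[(h[...,0]<14)]=0
n,l,st,_=cv2.connectedComponentsWithStats(m)
# bed region only
bed=np.array([c+Rj@np.array(q) for q in((.15,.125),(.15,-.125),(-.15,-.125),(-.15,.125))])
tp=lambda P,z:np.array([(proj(im,[*p,z])-[x0,y0]+.5)*S-.5 for p in P])
bm=np.zeros_like(m);cv2.fillPoly(bm,[tp(bed,.012).round().astype(int)],1);m=m*bm
hull=cv2.convexHull(np.argwhere(m>0)[:,::-1].astype(np.int32))
hm=np.zeros_like(m);cv2.fillPoly(hm,[hull],1)
def corners(p):
    R=np.array([[np.cos(p[2]),-np.sin(p[2])],[np.sin(p[2]),np.cos(p[2])]])
    return np.array([Rj@(p[:2]+R@np.array(q))+c for q in((.065,.05),(.065,-.05),(-.065,-.05),(-.065,.05))])
def cost(q):
    k=np.zeros(m.shape,np.uint8);cv2.fillPoly(k,[(tp(corners(q/[1000,1000,100]),.015)*16).round().astype(np.int32)],1,shift=4);return float((k!=hm).sum())
g=np.array([float(v) for v in sys.argv[2:5]])
r=minimize(cost,g,method='Nelder-Mead',options=dict(initial_simplex=g+np.array([[0,0,0],[4,0,0],[0,4,0],[0,0,5]])))
print('plate in jig mm, yaw/100rad',r.x.round(1),r.fun,cost(g))
cv2.polylines(cr,[tp(corners(r.x/[1000,1000,100]),.015).round().astype(int)],True,(0,0,255),1)
cv2.polylines(cr,[hull],True,(0,255,0),1);cv2.imwrite(f'pics/{sys.argv[1]}c.png',cr)
E
python3 side.py s4 -35 0 0;python3 to.py .4978 .0645 .034 .192
```

```text
plate in jig mm, yaw/100rad [-35.9   5.8  -2.1] 3153.0 3664.0
t 5.3667 shift [-0.6  0.3  0.1] turn [ 0.0018 -0.0027  0.0001] F [-1.86 -1.39 12.33] [0.4984 0.0649 0.0341]
```

View pics/s4c.png

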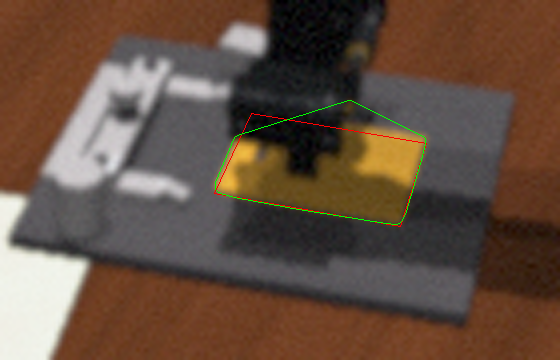

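The overlay shows the near edge running from (216,191) to (400,224) and the rear edge up to (428,136). The green hull is fooled by the gripper at the top, so I'll leave those rows out.

```bash
python3 - <<'E'
s=open('side.py').read()
s=s.replace("bm=np.zeros","rmin,cmin=int(sys.argv[5]),int(sys.argv[6]);bm=np.zeros").replace(";m=m*bm",";m=m*bm;m[:rmin]=0")
s=s.replace("float((k!=hm).sum())","float((k!=hm)[rmin:,cmin:].sum())")
open('side.py','w').write(s)
E
python3 side.py s5 -35 0 0 140 0
python3 - <<'E'
from h import *
im=vision.get_image('side')
c=np.array([.5223,.0693]);th=.1924;R=np.array([[np.cos(th),-np.sin(th)],[np.sin(th),np.cos(th)]])
for u,v in((216,191),(400,224),(428,136)): print(R.T@(ray(im,(u+.5)/4-.5+190,(v+.5)/4-.5+190,.015)[:2]-c)*1000)
# bed corner check
for q in((.155,.13),(-.155,.13),(-.155,-.13)):print((proj(im,[*(c+R@np.array(q)),.012])-190+.5)*4-.5)
E
```

```text
plate in jig mm, yaw/100rad [-36.    6.9  -1.2] 448.0 1404.0
[29.49836758 52.13976695]
[-99.67592249  54.85597358]
[-101.94741844  -51.84393845]
[  5.1139471  232.62852562]
[465.42149855 312.65780768]
[513.5618782   92.00168451]
```

The side view's own bias is 2–3 mm in y, taken from the bed corners. Allowing for that, the plate is at about (-36, 0) with yaw -0.02 rad. I'll feed forward with a small turn correction.

Call:
jog_arm(
  increments=[
    {"tx": 3,"ty": 0,"tz": 0,"wx": 0,"wy": 0,"wz": -0.005,"gripper": 0.3},
    {"tx": 8,"ty": 0,"tz": 0,"wx": 0,"wy": 0,"wz": -0.01,"gripper": 0.3},
    {"tx": 13,"ty": 0,"tz": 0,"wx": 0,"wy": 0,"wz": -0.015,"gripper": 0.3},
    {"tx": 18,"ty": 0,"tz": 0,"wx": 0,"wy": 0,"wz": -0.015,"gripper": 0.3},
    {"tx": 22,"ty": 0,"tz": 0,"wx": 0,"wy": 0,"wz": -0.015,"gripper": 0.3},
  ],
)

```text
time: 5.88
position: [0.5193, 0.0696, 0.0341]
tool_rot: [3.124, 0.324, 0.003]
ft_force: [-3.3, -0.5, 14.8]
grip_width: 0.302
grip_force: 7.0
```

```bash
python3 side.py s6 -14 0 0 140 0;python3 to.py .4978 .0645 .034 .192
```

```text
plate in jig mm, yaw/100rad [-14.9   6.9  -0. ] 422.0 1393.0
t 5.9333 shift [-23.    0.6   0. ] turn [ 0.0007 -0.0028  0.0147] F [-2.18 -0.66 12.99] [0.5202 0.0698 0.0341]
```

View pics/s6c.png

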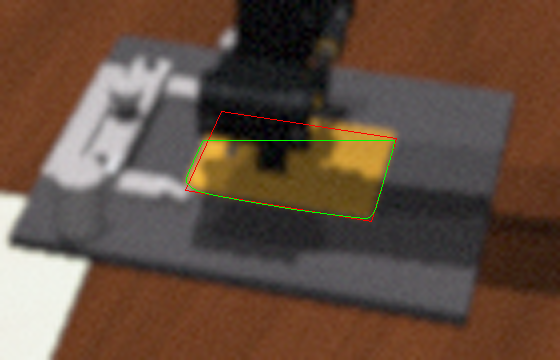

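Run:
```python
from h import *
im=cv2.imread('pics/s6.png');I=vision.get_image('side');S=8;x0,y0,x1,y1=195,198,290,250
cr=cv2.resize(im[y0:y1,x0:x1],None,fx=S,fy=S,interpolation=cv2.INTER_CUBIC)
c=np.array([.5223,.0693]);th=.1924;R=np.array([[np.cos(th),-np.sin(th)],[np.sin(th),np.cos(th)]])
def L(P,z,col):
    p=np.array([(proj(I,[*(c+R@(np.array(q)/1000)),z])-[x0,y0]+.5)*S-.5 for q in P]).round().astype(int);cv2.polylines(cr,[p],False,col,1)
for s in(1,-1):
    L([(130,71.5*s),(65,71.5*s)],.020,(255,0,0));L([(130,51.5*s),(65,51.5*s)],.020,(255,0,0))
L([(97,71.5),(97,-71.5),(123,-71.5),(123,71.5),(97,71.5)],.032,(255,255,0))
L([(50,50),(50,-50),(-80,-50),(-80,50),(50,50)],.015,(0,0,255))
cv2.imwrite('pics/z6.png',cr)
```

```text
(no output)
```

View pics/z6.png

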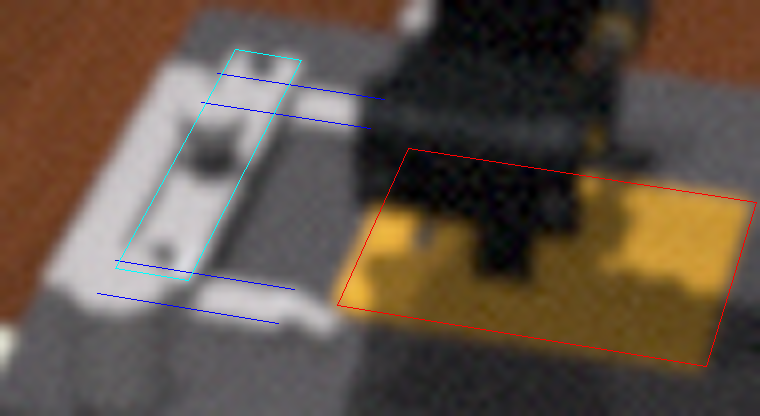

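The predicted rails and bridge (blue and cyan) match the picture to about 1 mm. The plate outline drawn at y=0, yaw 0 (red) matches the brass within about 1 mm, and the slot sits at (425,235). The plate is aligned, so I'll feed on.

Call:
jog_arm(
  increments=[
    {"tx": 3,"ty": 0,"tz": 0,"wx": 0,"wy": 0,"wz": 0,"gripper": 0.3},
    {"tx": 8,"ty": 0.1,"tz": 0,"wx": 0,"wy": 0,"wz": 0,"gripper": 0.3},
    {"tx": 13,"ty": 0.2,"tz": 0,"wx": 0,"wy": 0,"wz": 0,"gripper": 0.3},
    {"tx": 18,"ty": 0.3,"tz": 0,"wx": 0,"wy": 0,"wz": 0,"gripper": 0.3},
    {"tx": 22,"ty": 0.3,"tz": 0,"wx": 0,"wy": 0,"wz": 0,"gripper": 0.3},
  ],
)

```text
time: 6.4
position: [0.5409, 0.0739, 0.0341]
tool_rot: [3.124, 0.324, 0.003]
ft_force: [-3.2, -0.7, 13.7]
grip_width: 0.302
grip_force: 6.7
```

```bash
python3 side.py s7 8 0 0 140 230;python3 to.py .4978 .0645 .034 .192
```

```text
plate in jig mm, yaw/100rad [ 7.   6.9 -0.4] 119.0 762.0
t 6.45 shift [-45.    0.4  -0. ] turn [ 0.0006 -0.0028  0.0146] F [-1.57  0.87 12.17] [0.5417 0.0741 0.0341]
```

Call:
jog_arm(
  increments=[
    {"tx": 3,"ty": 0,"tz": 0,"wx": 0,"wy": 0,"wz": 0,"gripper": 0.3},
    {"tx": 8,"ty": 0.1,"tz": 0,"wx": 0,"wy": 0,"wz": 0,"gripper": 0.3},
    {"tx": 13,"ty": 0.2,"tz": 0,"wx": 0,"wy": 0,"wz": 0,"gripper": 0.3},
    {"tx": 18,"ty": 0.3,"tz": 0,"wx": 0,"wy": 0,"wz": 0,"gripper": 0.3},
    {"tx": 22,"ty": 0.3,"tz": 0,"wx": 0,"wy": 0,"wz": 0,"gripper": 0.3},
  ],
)

```text
time: 6.87
position: [0.5624, 0.0781, 0.0341]
tool_rot: [3.124, 0.324, 0.003]
ft_force: [-3.6, -0.8, 13.1]
grip_width: 0.299
grip_force: 6.4
```

```bash
python3 side.py s8 30 0 0 140 230;python3 to.py .4978 .0645 .034 .192
```

```text
plate in jig mm, yaw/100rad [29.1  6.7  1.3] 94.0 615.0
t 6.9167 shift [-66.9   0.1  -0.1] turn [ 0.0005 -0.0028  0.0147] F [-1.74  0.07 12.53] [0.5633 0.0783 0.0341]
```

Call:
jog_arm(
  increments=[
    {"tx": 3,"ty": 0,"tz": 0,"wx": 0,"wy": 0,"wz": 0,"gripper": 0.3},
    {"tx": 8,"ty": 0.1,"tz": 0,"wx": 0,"wy": 0,"wz": 0,"gripper": 0.3},
    {"tx": 13,"ty": 0.2,"tz": 0,"wx": 0,"wy": 0,"wz": 0,"gripper": 0.3},
    {"tx": 18,"ty": 0.3,"tz": 0,"wx": 0,"wy": 0,"wz": 0,"gripper": 0.3},
    {"tx": 22,"ty": 0.3,"tz": 0,"wx": 0,"wy": 0,"wz": 0,"gripper": 0.3},
  ],
)

```text
time: 7.33
position: [0.584, 0.0824, 0.0341]
tool_rot: [3.124, 0.324, 0.003]
ft_force: [-3.8, -0.6, 12.4]
grip_width: 0.303
grip_force: 6.1
```

Call:
jog_arm(
  increments=[
    {"tx": 2,"ty": 0,"tz": 0,"wx": 0,"wy": 0,"wz": 0,"gripper": 0.3},
    {"tx": 4,"ty": 0,"tz": 0,"wx": 0,"wy": 0,"wz": 0,"gripper": 0.3},
    {"tx": 6,"ty": 0.1,"tz": 0,"wx": 0,"wy": 0,"wz": 0,"gripper": 0.3},
    {"tx": 8,"ty": 0.1,"tz": 0,"wx": 0,"wy": 0,"wz": 0,"gripper": 0.3},
    {"tx": 9,"ty": 0.1,"tz": 0,"wx": 0,"wy": 0,"wz": 0,"gripper": 0.3},
  ],
)

```text
time: 7.75
position: [0.5927, 0.0842, 0.0342]
tool_rot: [3.124, 0.324, 0.003]
ft_force: [-2.9, -0.5, 11.9]
grip_width: 0.297
grip_force: 5.9
```

```bash
python3 side.py s9 60 0 0 140 230;python3 to.py .4978 .0645 .034 .192
```

```text
plate in jig mm, yaw/100rad [59.7  7.   0.4] 34.0 259.0
t 7.8 shift [-97.   -0.2  -0.1] turn [ 0.0006 -0.0018  0.0147] F [-3.15 -1.57 11.28] [0.5928 0.0842 0.0341]
```

Call:
jog_arm(
  increments=[
    {"tx": 0.8,"ty": 0,"tz": 0.2,"wx": 0,"wy": 0,"wz": 0,"gripper": 0.3},
    {"tx": 1.6,"ty": 0,"tz": 0.3,"wx": 0,"wy": 0,"wz": 0,"gripper": 0.3},
    {"tx": 2.4,"ty": 0,"tz": 0.3,"wx": 0,"wy": 0,"wz": 0,"gripper": 0.3},
    {"tx": 3.2,"ty": 0,"tz": 0.3,"wx": 0,"wy": 0,"wz": 0,"gripper": 0.3},
    {"tx": 4,"ty": 0,"tz": 0.3,"wx": 0,"wy": 0,"wz": 0,"gripper": 0.3},
  ],
)

```text
time: 8.22
position: [0.5953, 0.0848, 0.0341]
tool_rot: [3.124, 0.324, -0.002]
ft_force: [-8.2, -2.2, 17.8]
grip_width: 0.302
grip_force: 8.8
```

Call:
jog_arm(
  increments=[
    {"tx": 0.5,"ty": 0,"tz": 0,"wx": 0,"wy": 0,"wz": 0,"gripper": 0.3},
    {"tx": 1,"ty": 0,"tz": 0,"wx": 0,"wy": 0,"wz": 0,"gripper": 0.3},
    {"tx": 1.5,"ty": 0,"tz": 0,"wx": 0,"wy": 0,"wz": 0,"gripper": 0.3},
    {"tx": 2,"ty": 0,"tz": 0,"wx": 0,"wy": 0,"wz": 0,"gripper": 0.3},
    {"tx": 2.5,"ty": 0,"tz": 0,"wx": 0,"wy": 0,"wz": 0,"gripper": 0.3},
  ],
)

```text
time: 8.63
position: [0.5974, 0.0851, 0.0341]
tool_rot: [3.123, 0.324, -0.003]
ft_force: [-7.7, -1.4, 17.3]
grip_width: 0.297
grip_force: 8.6
```

Call:
jog_arm(
  increments=[
    {"tx": 0.4,"ty": 0,"tz": 0,"wx": 0,"wy": 0,"wz": 0,"gripper": 0.3},
    {"tx": 0.8,"ty": 0,"tz": 0,"wx": 0,"wy": 0,"wz": 0,"gripper": 0.3},
    {"tx": 1.2,"ty": 0,"tz": 0,"wx": 0,"wy": 0,"wz": 0,"gripper": 0.3},
    {"tx": 1.6,"ty": 0,"tz": 0,"wx": 0,"wy": 0,"wz": 0,"gripper": 0.3},
    {"tx": 2,"ty": 0,"tz": 0,"wx": 0,"wy": 0,"wz": 0,"gripper": 0.3},
  ],
)

```text
time: 9.05
position: [0.5994, 0.0854, 0.0341]
tool_rot: [3.123, 0.324, -0.003]
ft_force: [-8.0, -2.3, 16.9]
grip_width: 0.304
grip_force: 8.5
```

```bash
python3 side.py s10 64 0 0 140 230;python3 to.py .4978 .0645 .034 .192
```

```text
plate in jig mm, yaw/100rad [62.   6.1 -0.3] 42.0 340.0
t 9.1 shift [-103.8   -0.4    0.3] turn [0.0014 0.0018 0.0147] F [-7.72 -1.95 16.31] [0.5995 0.0854 0.0341]
```

When the plate met resistance, the horizontal force jumped from 3 to 8 N and held there while the fingers slipped. That happened at about x = 65 mm, so the plate is against the stop. I'll lift straight up and check.

Call:
jog_arm(
  increments=[
    {"tx": 0,"ty": 0,"tz": -5,"wx": 0,"wy": 0,"wz": 0,"gripper": 0.3},
    {"tx": 0,"ty": 0,"tz": -20,"wx": 0,"wy": 0,"wz": 0,"gripper": 0.3},
    {"tx": 0,"ty": 0,"tz": -40,"wx": 0,"wy": 0,"wz": 0,"gripper": 0.2},
    {"tx": 0,"ty": 0,"tz": -60,"wx": 0,"wy": 0,"wz": 0,"gripper": 0},
    {"tx": 0,"ty": 0,"tz": -65,"wx": 0,"wy": 0,"wz": 0,"gripper": 0},
  ],
)

```text
time: 9.52
position: [0.6019, 0.0862, 0.0999]
tool_rot: [-3.125, -0.324, -0.008]
ft_force: [1.2, 0.3, 0.7]
grip_width: 0.151
grip_force: 0.0
```

```bash
python3 side.py s11 63 5 0 140 230;python3 side.py s12 63 5 0 120 230;python3 to.py .630 .0902 .082 .192
```

```text
plate in jig mm, yaw/100rad [62.2  6.4 -0.5] 39.0 137.0
plate in jig mm, yaw/100rad [62.4  5.8 -0.1] 63.0 160.0
t 9.6167 shift [29.3  1.6 16. ] turn [ 0.0005 -0.0027  0.0146] F [ 0.38  0.06 -0.91] [0.6009 0.0857 0.0979]
```

View pics/s12c.png

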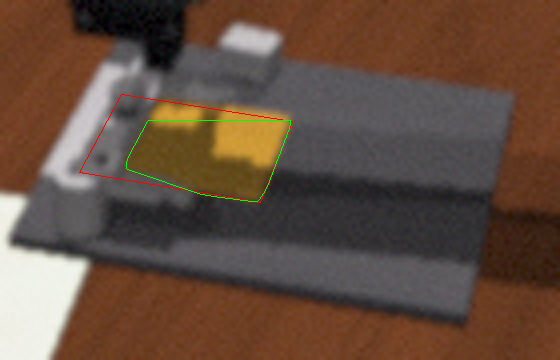

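The plate lies between the rails and under the bridge, square, with its rear edge near (290,120) to (262,200). Next I'll go over the pin.

Call:
jog_arm(
  increments=[
    {"tx": 8,"ty": 0.5,"tz": 0,"wx": 0,"wy": 0,"wz": 0,"gripper": 0},
    {"tx": 18,"ty": 1,"tz": 0,"wx": 0,"wy": 0,"wz": 0,"gripper": 0},
    {"tx": 26,"ty": 1.6,"tz": 2,"wx": 0,"wy": 0,"wz": 0,"gripper": 0},
    {"tx": 29,"ty": 1.6,"tz": 8,"wx": 0,"wy": 0,"wz": 0,"gripper": 0},
    {"tx": 29,"ty": 1.6,"tz": 13,"wx": 0,"wy": 0,"wz": 0,"gripper": 0},
  ],
)

```text
time: 10.03
position: [0.6288, 0.0902, 0.0821]
tool_rot: [-3.124, -0.324, 0.002]
ft_force: [-0.4, 0.1, 0.4]
grip_width: 0.006
grip_force: 0.0
```

Call:
jog_arm(
  increments=[
    {"tx": 0,"ty": 0,"tz": 1,"wx": 0,"wy": 0,"wz": 0,"gripper": 0},
    {"tx": 0,"ty": 0,"tz": 2,"wx": 0,"wy": 0,"wz": 0,"gripper": 0},
    {"tx": 0,"ty": 0,"tz": 3,"wx": 0,"wy": 0,"wz": 0,"gripper": 0},
    {"tx": 0,"ty": 0,"tz": 4,"wx": 0,"wy": 0,"wz": 0,"gripper": 0},
    {"tx": 0,"ty": 0,"tz": 5,"wx": 0,"wy": 0,"wz": 0,"gripper": 0},
  ],
)

```text
time: 10.45
position: [0.6287, 0.09, 0.0791]
tool_rot: [3.125, 0.324, 0.001]
ft_force: [-0.1, -0.5, -0.2]
grip_width: 0.005
grip_force: 0.0
```

```bash
python3 to.py .630 .0902 .075 .192;python3 - <<'E'
from h import *
im=snap('side','s13');cv2.imwrite('pics/z13.png',cv2.resize(im['color'][150:260,180:290],None,fx=5,fy=5,interpolation=cv2.INTER_CUBIC))
E
```

```text
t 10.45 shift [1.3 0.  4.1] turn [ 0.0003 -0.0004  0.0148] F [-0.12 -0.53 -0.23] [0.6287 0.09   0.0791]
```

View pics/z13.png

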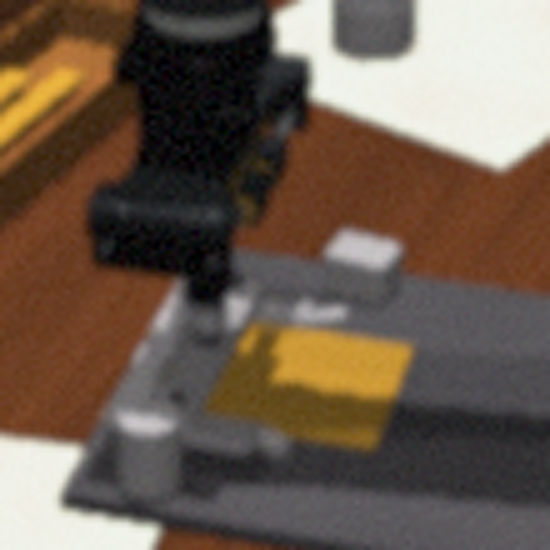

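The closed fingertips are directly over the pin head at crop (207,320), clear of the weight. Pressing down now.

Call:
jog_arm(
  increments=[
    {"tx": 1,"ty": 0,"tz": 1,"wx": 0,"wy": 0,"wz": 0,"gripper": 0},
    {"tx": 1,"ty": 0,"tz": 2,"wx": 0,"wy": 0,"wz": 0,"gripper": 0},
    {"tx": 1,"ty": 0,"tz": 3,"wx": 0,"wy": 0,"wz": 0,"gripper": 0},
    {"tx": 1,"ty": 0,"tz": 4,"wx": 0,"wy": 0,"wz": 0,"gripper": 0},
    {"tx": 1,"ty": 0,"tz": 5,"wx": 0,"wy": 0,"wz": 0,"gripper": 0},
  ],
)

```text
time: 10.92
position: [0.6297, 0.0902, 0.0742]
tool_rot: [3.125, 0.324, 0.0]
ft_force: [-1.2, -1.0, 2.1]
grip_width: 0.002
grip_force: 1.2
```

Call:
jog_arm(
  increments=[
    {"tx": 0,"ty": 0,"tz": 1,"wx": 0,"wy": 0,"wz": 0,"gripper": 0},
    {"tx": 0,"ty": 0,"tz": 2,"wx": 0,"wy": 0,"wz": 0,"gripper": 0},
    {"tx": 0,"ty": 0,"tz": 3,"wx": 0,"wy": 0,"wz": 0,"gripper": 0},
    {"tx": 0,"ty": 0,"tz": 4,"wx": 0,"wy": 0,"wz": 0,"gripper": 0},
    {"tx": 0,"ty": 0,"tz": 4,"wx": 0,"wy": 0,"wz": 0,"gripper": 0},
  ],
)

```text
time: 11.33
position: [0.6297, 0.0902, 0.0698]
tool_rot: [3.125, 0.324, 0.0]
ft_force: [0.7, 0.1, 0.9]
grip_width: 0.001
grip_force: 0.6
```

Call:
jog_arm(
  increments=[
    {"tx": 0,"ty": 0,"tz": 1,"wx": 0,"wy": 0,"wz": 0,"gripper": 0},
    {"tx": 0,"ty": 0,"tz": 2,"wx": 0,"wy": 0,"wz": 0,"gripper": 0},
    {"tx": 0,"ty": 0,"tz": 3,"wx": 0,"wy": 0,"wz": 0,"gripper": 0},
    {"tx": 0,"ty": 0,"tz": 4,"wx": 0,"wy": 0,"wz": 0,"gripper": 0},
    {"tx": 0,"ty": 0,"tz": 5,"wx": 0,"wy": 0,"wz": 0,"gripper": 0},
  ],
)

```text
time: 11.75
position: [0.6297, 0.0902, 0.0649]
tool_rot: [3.125, 0.324, 0.0]
ft_force: [-0.5, -0.9, 2.4]
grip_width: 0.006
grip_force: 1.3
```

Call:
jog_arm(
  increments=[
    {"tx": 0,"ty": 0,"tz": 0.6,"wx": 0,"wy": 0,"wz": 0,"gripper": 0},
    {"tx": 0,"ty": 0,"tz": 1.2,"wx": 0,"wy": 0,"wz": 0,"gripper": 0},
    {"tx": 0,"ty": 0,"tz": 1.8,"wx": 0,"wy": 0,"wz": 0,"gripper": 0},
    {"tx": 0,"ty": 0,"tz": 2.4,"wx": 0,"wy": 0,"wz": 0,"gripper": 0},
    {"tx": 0,"ty": 0,"tz": 3,"wx": 0,"wy": 0,"wz": 0,"gripper": 0},
  ],
)

```text
time: 12.17
position: [0.6298, 0.0903, 0.0641]
tool_rot: [3.124, 0.324, 0.0]
ft_force: [-6.3, -1.4, 17.4]
grip_width: 0.004
grip_force: 8.5
```

The pin stopped rigidly at TCP 0.0641, where the load rose to 17 N. That is the expected 0.064, or 11 mm of travel, so it's fully down. I'll lift straight off.

Call:
jog_arm(
  increments=[
    {"tx": 0,"ty": 0,"tz": -4,"wx": 0,"wy": 0,"wz": 0,"gripper": 0},
    {"tx": 0,"ty": 0,"tz": -15,"wx": 0,"wy": 0,"wz": 0,"gripper": 0},
    {"tx": 0,"ty": 0,"tz": -40,"wx": 0,"wy": 0,"wz": 0,"gripper": 0},
    {"tx": 0,"ty": 0,"tz": -70,"wx": 0,"wy": 0,"wz": 0,"gripper": 0},
    {"tx": 0,"ty": 0,"tz": -100,"wx": 0,"wy": 0,"wz": 0,"gripper": 0},
  ],
)

```text
time: 12.58
position: [0.629, 0.0902, 0.1625]
tool_rot: [-3.124, -0.325, 0.003]
ft_force: [0.2, -0.5, 0.6]
grip_width: 0.003
grip_force: 0.0
```

Call:
jog_arm(
  increments=[
    {"tx": 0,"ty": 0,"tz": -15,"wx": 0,"wy": 0,"wz": 0,"gripper": 0},
    {"tx": 0,"ty": 0,"tz": -20,"wx": 0,"wy": 0,"wz": 0,"gripper": 0},
    {"tx": 0,"ty": 0,"tz": -20,"wx": 0,"wy": 0,"wz": 0,"gripper": 0},
    {"tx": 0,"ty": 0,"tz": -20,"wx": 0,"wy": 0,"wz": 0,"gripper": 0},
    {"tx": 0,"ty": 0,"tz": -20,"wx": 0,"wy": 0,"wz": 0,"gripper": 0},
  ],
)

```text
time: 13.0
position: [0.6286, 0.0899, 0.1799]
tool_rot: [3.125, 0.324, -0.005]
ft_force: [-1.1, 0.3, -0.3]
grip_width: 0.005
grip_force: 0.0
```

```bash
python3 side.py s14 63 6 0 120 230
python3 - <<'E'
from h import *
print([d for d in vision.spot_in('side','pin')[:2]]);print(ctrl.get_state()['position'],ctrl.close_job())
E
```

```text
plate in jig mm, yaw/100rad [62.5  5.9  0. ] 43.0 97.0
[]
the job is handed in; nothing more can be done
[0.62868988 0.08997799 0.18003158] None
```

The plate is butted against the stop bar, the pin is pushed its full 11 mm down through the slot, the arm is clear, and the job was handed in at about 13 s with no result reported back.

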